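# Unlock the lid stay and shut the instrument case

### The job

The lid of the grey instrument case is propped open by the folding stay on its right-hand side. Lift the stay's knee up past centre by its black knob so that it unlocks, without wrenching the stay, while the lid stays up; then take the lid by its pull bar, lower it under control all the way without letting it drop, and press it gently home until the catch snaps over and it lies shut on its rubber rest, never ramming it down. Leave the jar, the tin and the tape roll standing round the case where they are, and let go.

Things in the scene. Friction and masses are not known exactly. Their poses are not given: they have to be found in the camera images.
- case: Open grey steel case, 170 (x) by 220 (y) by 80 mm high, fixed to the bench; origin at the centre of its underside on the bench, x from its front (nearest the robot) to its hinge side, y to its left, z up. Its yaw varies.
- lid_hinge (a point): Middle of the lid's hinge line, which runs along the case's y; it lies 91 mm behind (+x) and 84 mm above the case's origin. The lid is a 178 x 220 x 8 mm plate of 0.6 to 0.9 kg whose underside plane holds the hinge line; closed, it lies level.
- bar_mid (a point): Middle of the pull bar on the lid's free edge: a round bar 10 mm thick, 84 mm long, parallel to the hinge line, 205 mm from it along the lid and 4 mm above the lid's underside plane, 21 mm clear of the lid's edge between two arms. Now the highest part (about 287 mm up). Straddle it from above, fingers to its front and back; it turns between the pads as the lid swings. Free below when shut.
- knob_mid (a point): Middle of the black knob on the stay's knee: a round peg 12 mm thick, 36 mm long, sticking out to the right (case -y), parallel to the hinge line, with a 15 mm collar at its outer end; its middle is 34 mm outside the case's side. Straddle it from above, fingers to front and back. It swings on a circle of 57 mm radius about stay_pivot: now behind and above it, lifting carries it up and forward.
- stay_pivot (a point): Point on the axis of the stay's lower pivot on the case's right side wall, level along y with the middle of the knob: 40 mm in front of the case's origin, 144 mm to its right, 64 mm up. Nothing solid is at this point; the axis runs along the case's y.
- stay_foot (a joint): Give of the steel leaf that carries the stay's lower pivot (m): 0 unloaded, + outward along the stay. It bends 1 mm per 16 N pulled or pushed along the stay, as when the knob is dragged off its circle or the lid is pulled down with the knee hardly past centre; more than 1.2 mm (19 N) wrenches it. Too small to read from poses: feel it as side force.
- rest: Black rubber rest strip, 160 x 6 mm, on the middle of the case's front rim, on which the shut lid lies. Screws set its top 83 to 86.5 mm above the bench (not known, not shown by this pose). It hardly yields: the shut lid bears on it with 3 to 15 N by weight and catch, over 35 N is ramming: stop when it is felt. Origin on the rim, 80 mm up, 82 mm in front of the case's.
- lid (a joint): Swing of the lid (rad): 0 as found, 1.40 rad above level; 1.40 is level; shut on the rest it reads 1.385 to 1.407. With the stay locked it cannot come down. Unlocked, knee friction holds it only near upright: lower down it falls if let go. A spring catch at the front holds it ajar at about 1.34 and must be pressed through (about 10 N on the bar); it then snaps shut and is held.
- knee (a joint): Fold of the stay's knee (rad): 0 locked against its stop, sagging below straight; dead centre at 0.17; unlocked above; about 3.0 with the lid shut. The knee is stiff: 6 to 10 N at the knob starts it. The knob has moved about 13 mm along its circle at 0.35 and 25 mm at 0.7, the lid hardly at all; at 1.0 the lid has come down only 0.17 rad and still stands by itself.
- flux_jar: White jar with a lid, 37 mm across, 30 mm high, standing on the bench to the left of the case; leave it. Origin under its centre.
- rosin_tin: Round open tin, 56 mm across, 20 mm high, to the left of the case's front; leave it. Origin under its centre.
- tape_roll: Roll of tape, 46 mm across, 19 mm high, on the bench to the right of the stay; leave it. Origin under its centre.

How it is judged:
By the outcome, as a careful person would: the job done as asked, in the order asked, and still so for the second after the job is handed in, with the robot touching nothing.
It also fails if it takes over 70 s, if anything falls off the work surface, if the arm or the gripper's body presses on something with over 40 N, if the wrist force passes 120 N, or if a joint passes its speed limit or range.

### The arm

A 7-joint arm with a two-finger parallel gripper is mounted at the origin on a cart in front of the work surface, level with it; the furniture and walls round the work are solid. World frame = base frame: x ahead of the robot, y to its left, z up, the work surface at z = 0. Lengths are in m, angles in rad, forces in N, time in s.
With the tool pointing down it reaches from about 0.4 to 0.875 m from the base axis. Payload 19.3 kg.
Tool frame: the origin (TCP) lies midway between the tips of the shut fingers; the grasp point (between the pads) lies 19 mm behind it; x points along the fingers, y is the direction in which the jaws open and shut, and the axes are right-handed (so a half turn about x gives the same grasp; the last joint's range is limited). The gripper opens to 85 mm and grips with 20 to 120 N. Pads are 22 mm wide; open, the fingers measure 114 mm over their backs; the gripper's body (76 mm by 85 mm) begins 54 mm behind the grasp point. The pads swing forward as they close: fully open they stand 13 mm farther back than shut.
Start: joints at [1.055, 0.521, -0.036, 1.599, 0.021, 1.021, -0.113], TCP at [0.269, -0.564, 0.231] pointing down, gripper open.
Joint ranges: [-2.91, 2.91], [-0.3, 2.13], [-1.5, 1.42], [0.17, 2.43], [-1.26, 4.41], [0.16, 1.93], [-2.52, 2.52]. Speed limits (rad/s): [1.89, 1.89, 2.39, 2.39, 3.01, 3.01, 3.01].

### API

Orientations are given as [roll, pitch, yaw] about the fixed x, y, z axes, in that order (R = Rz(yaw) Ry(pitch) Rx(roll)).
In Python, from workcell import telemetry, vision, workorder gives the robot as it stands. The module is installed in compiled form; this text tells all that it offers.
- The arm moves only by the tool play_rows, never from a script. Its argument "deltas" is a list of rows, each a list of 7 numbers: the shift along the world's x, y, z in mm, then the turn, a rotation vector about the world's x, y, z in degrees, then the finger opening in mm, from 0 to 85.4. In form: [[x, y, z, wx, wy, wz, jaw], ...]. A call has 1 to 8 rows; each row shifts and turns the commanded pose from where the row before left it; what a row does not reach is not made up. A row lasts 1/8 s, in which the tool goes at most 62.5 mm and 10.7 degrees, less where a joint would pass 70% of its speed; a pose out of reach is approached as far as the arm can. A call with a gripper value outside its range is refused whole. The fingers move at their own pace and stop on an object; "grip_force" is the grip in N (left out, the last holds). Time passes only in rows, so rows that do not move let the fingers close. It gives the time, the measured TCP pose, the force and the opening at its end, in the units of the state.
- telemetry.observe(): the state, without advancing time (a new reading comes with each control period).
- vision.grab_frame(name): name is "scene" or "side" or "wrist"; returns the picture (480x640x3 uint8, red, green, blue); there is no depth.
- vision.camera_info(name): a dict with "mtx" (3x3 intrinsics, pixels), "k1" (the pictures are not rectified: a ray, as slopes to the right and down, at radius r is drawn at 1 + k1 r^2 times it, then the intrinsics apply), "rvec" (rotation vector, rad) and "tvec" (3), from world to camera coordinates, as OpenCV has them. Camera axes: x right, y down, z forward; pixel columns grow to the right and rows downward; lengths in m; the calibration is good to about 2 mm. A picture is of the moment at which its call begins: read the wrist's pose just before it. camera_info takes no time and is no camera call; for the wrist camera it gives the pose at the moment of the call.
- workorder.job_done(): hands the job in, once; it reports no verdict.
The state is a dict: "clock": time; "qpos": joint angles; "qd": joint speeds; "joint_efforts": joint torques, N m; "position": TCP position; "tool_rot": TCP orientation; "force": force on the tool from outside, world axes, zero at the start; "moment": the same for the moment, N m; "grip_width": finger opening in m.
Only numpy, scipy, OpenCV 4.12 (cv2) and the standard library are available. Lean on these libraries where they do the work, as an engineer would, in place of code of your own. Each camera call takes 0.05 s, during which the arm holds its last target. There are 200 camera calls.

## Working session

There is one attempt and no reset: what is moved stays moved. The work goes in short steps, Python scripts to look and compute and a tool call to move; the robot and the scene stay as the last step left them, time stands still between calls to the robot, and variables do not carry over. Pictures are saved under pics/ and viewed, about 8 in all and at most 12, crops included, and the job is handed in when it is done.

Besides the shell and the picture viewer there is one more tool, called after "Request:" by a JSON object that holds its "op" and its "data", one argument or row to a line. play_rows: Moves the arm, as the interface text tells. Its arguments: {"type":"object","properties":{"deltas":{"type":"array","items":{"type":"array","items":{"type":"number"}}},"grip_force":{"type":"number"}},"required":["deltas"]}

```bash
mkdir -p pics; python3 - <<'E'
from workcell import telemetry, vision
import cv2,numpy as np
s=telemetry.observe(); print({k:np.round(v,3) for k,v in s.items()})
for n in("scene","side"):
    i=vision.camera_info(n); print(n,i)
    cv2.imwrite(f"pics/{n}0.png",vision.grab_frame(n)[:,:,::-1])
E
```

```text
{'clock': np.float64(0.0), 'qpos': array([ 1.055,  0.522, -0.036,  1.6  ,  0.021,  1.021, -0.113]), 'qd': array([ 0.002,  0.002,  0.002, -0.   ,  0.   ,  0.   ,  0.001]), 'joint_efforts': array([-3.0000e-03, -9.2712e+01,  1.9780e+00, -3.6994e+01,  1.8000e-02,
        8.0000e-03,  0.0000e+00]), 'position': array([ 0.269, -0.564,  0.231]), 'tool_rot': array([-1.449,  1.57 ,  2.138]), 'force': array([ 0.671, -0.213,  0.211]), 'moment': array([-0.009, -0.001, -0.04 ]), 'grip_width': np.float64(0.085)}
scene {'mtx': array([[587.33367037,   0.        , 321.62012517],
       [  0.        , 587.33367037, 238.64466434],
       [  0.        ,   0.        ,   1.        ]]), 'k1': -0.15881259728547564, 'rvec': array([ 1.05246049, -2.43325605,  0.98121043]), 'tvec': array([0.4085638 , 0.4175519 , 1.07291853])}
side {'mtx': array([[517.46608635,   0.        , 322.52846248],
       [  0.        , 517.46608635, 249.33834514],
       [  0.        ,   0.        ,   1.        ]]), 'k1': -0.027218717849226737, 'rvec': array([ 0.40156314, -2.54216631,  1.4799083 ]), 'tvec': array([0.57845952, 0.21105749, 0.89106936])}
```

View pics/scene0.png

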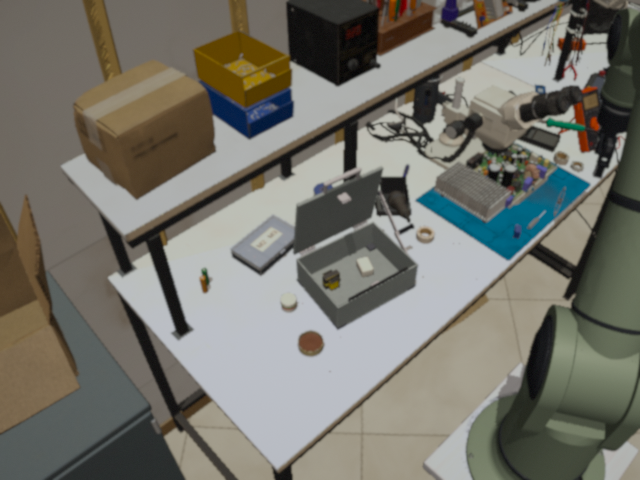

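View pics/side0.png

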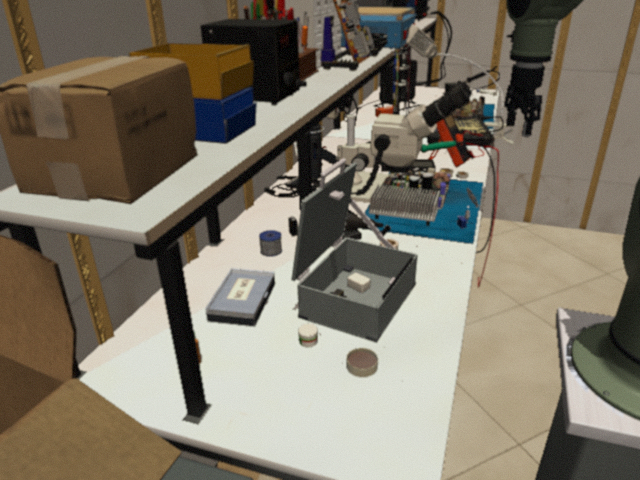

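The scene view shows the case at about (355,265), with its lid open at (340,210), the stay at (392,215) and the tape roll at (426,234). The side view shows the case at (357,285) and its front-bottom corner near (375,337). I'll zoom in on both.

```bash
python3 - <<'E'
import cv2
a=cv2.imread("pics/scene0.png")[160:330,270:450]; cv2.imwrite("pics/sc.png",cv2.resize(a,None,fx=3.5,fy=3.5,interpolation=2))
a=cv2.imread("pics/side0.png")[155:345,280:440]; cv2.imwrite("pics/si.png",cv2.resize(a,None,fx=3,fy=3,interpolation=2))
E
```

```text
(no output)
```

View pics/sc.png

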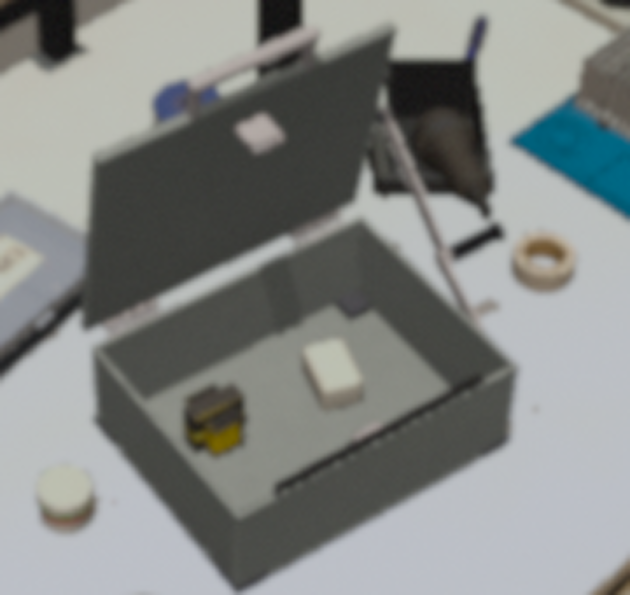

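View pics/si.png

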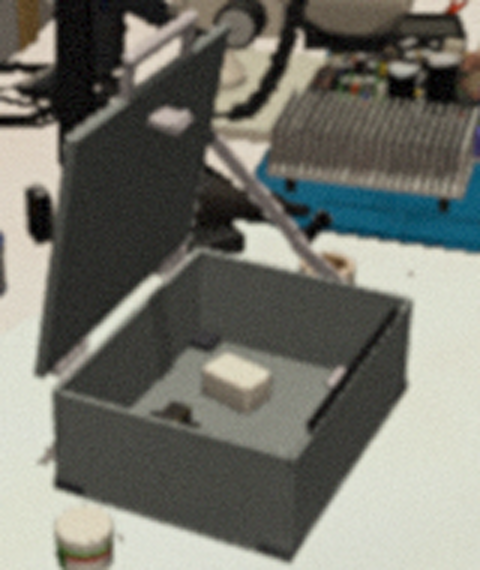

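The crops show the rim corners, the bar (scene crop 190,90–315,35) and the knob (scene crop 452,250–495,233). Next I'll cast rays.

```bash
cat > h.py <<'E'
import numpy as np, cv2
from scipy.optimize import least_squares
def ray(info,px):
    k=info["k1"]; d=np.array([k,0,0,0.])
    n=cv2.undistortPoints(np.array(px,float).reshape(-1,1,2),info["mtx"],d).reshape(-1,2)
    R=cv2.Rodrigues(info["rvec"])[0]; C=-R.T@info["tvec"]
    v=np.c_[n,np.ones(len(n))]@R; return C,v/np.linalg.norm(v,axis=1)[:,None]
def plane(info,px,z):
    C,v=ray(info,px); return C+v*((z-C[2])/v[:,2])[:,None]
def tri(rs):
    A=0;b=0
    for C,v in rs:
        M=np.eye(3)-np.outer(v,v);A=A+M;b=b+M@C
    p=np.linalg.solve(A,b); return p,[np.linalg.norm(np.cross(p-C,v)) for C,v in rs]
def proj(info,P): return cv2.projectPoints(np.array(P,float).reshape(-1,1,3),info["rvec"],info["tvec"],info["mtx"],np.array([info["k1"],0,0,0.]))[0].reshape(-1,2)
E
python3 - <<'E'
from h import *
from workcell import vision
S=vision.camera_info("scene");D=vision.camera_info("side")
sc=lambda l:np.array(l)/3.5+[270,160]
sd=lambda l:np.array(l)/3+[280,155]
# FL FR BR BL rim, FL FR BL bottom
a=sc([(240,515),(514,370),(362,222),(97,350),(238,588),(507,440),(98,420)])
b=sd([(297,457),(410,300),(200,253),(57,393),(292,558),(405,388),(57,488)])
z=np.array([.08]*4+[0]*3)
L=np.array([[-.085,.11],[-.085,-.11],[.085,-.11],[.085,.11],[-.085,.11],[-.085,-.11],[.085,.11]])
res=[]
for n,i,p in(("sc",S,a),("sd",D,b)):
    P=np.vstack([plane(i,p[:4],.08),plane(i,p[4:],0)]);res.append(P);print(n,P.round(3).tolist())
def T(q,l): c,s=np.cos(q[2]),np.sin(q[2]); return np.c_[q[0]+c*l[:,0]-s*l[:,1],q[1]+s*l[:,0]+c*l[:,1]]
for R in ([res[0]],[res[1]],res):
    f=least_squares(lambda q:np.concatenate([(T(q,L)-r[:,:2]).ravel() for r in R]),[.6,0,0]);
    print("fit",f.x.round(4),"rms mm",np.sqrt(np.mean(f.fun**2))*1e3)
q=f.x
for n,u,v,l in(("bar",[(190,90),(315,35)],[(125,62),(190,20)],None),("knob",[(452,250),(497,232)],[(305,237),(325,215)],None)):
    rs=ray(S,sc(u)),ray(D,sd(v))
    for k in range(2):
        p,e=tri([(C,V[k]) for C,V in rs]);print(n,p.round(4),np.round(e,4))
def W(x,y,zz): return np.r_[T(q,np.array([[x,y]]))[0],zz]
h=1.40; bx=.091-.205*np.cos(h)+.004*np.sin(h)*1; bz=.084+.205*np.sin(h)+.004*np.cos(h)
print("bar model",W(bx,0,bz),"pivot",W(-.04,-.144,.064))
E
```

```text
sc [[0.479, 0.062, 0.08], [0.442, -0.146, 0.08], [0.603, -0.174, 0.08], [0.64, 0.036, 0.08], [0.482, 0.06, 0.0], [0.445, -0.155, 0.0], [0.648, 0.033, 0.0]]
sd [[0.479, 0.068, 0.08], [0.445, -0.139, 0.08], [0.606, -0.162, 0.08], [0.641, 0.046, 0.08], [0.479, 0.065, 0.0], [0.444, -0.149, 0.0], [0.646, 0.041, 0.0]]
fit [ 0.5433 -0.0581 -0.1723] rms mm 4.0583447232634775
fit [ 0.5439 -0.0503 -0.1552] rms mm 4.529434791248946
fit [ 0.5436 -0.0542 -0.1637] rms mm 5.152073843593696
bar [ 0.6151 -0.0258  0.2806] [0.0012 0.0012]
bar [ 0.6012 -0.1169  0.278 ] [0.0003 0.0003]
knob [ 0.5329 -0.1873  0.093 ] [0.0011 0.0011]
knob [ 0.5243 -0.2221  0.0943] [0.0005 0.0005]
bar model [ 0.60290429 -0.06397636  0.28669706] pivot [ 0.48067146 -0.18973347  0.064     ]
```

```bash
python3 - <<'E'
from h import *
from workcell import vision,telemetry
from scipy.spatial.transform import Rotation as Ro
S=vision.camera_info("scene")
print(plane(S,[(426,234),(420,197),(515,252),(590,180),(465,190),(540,90),(300,343),(289,301)],0).round(3))
s=telemetry.observe();print(Ro.from_euler("xyz",s["tool_rot"]).as_matrix().round(3))
w=vision.camera_info("wrist");R=cv2.Rodrigues(w["rvec"])[0];print("wrist cam pos",(-R.T@w["tvec"]).round(3),"fwd",R[2].round(3),"right",R[0].round(3),w["mtx"].round(0).tolist(),w["k1"])
E
```

```text
[[ 0.537 -0.306  0.   ]
 [ 0.64  -0.404  0.   ]
 [ 0.34  -0.42   0.   ]
 [ 0.346 -0.826  0.   ]
 [ 0.573 -0.517  0.   ]
 [ 0.714 -1.146  0.   ]
 [ 0.51   0.148  0.   ]
 [ 0.615  0.089  0.   ]]
[[-0.     0.431 -0.902]
 [ 0.001 -0.902 -0.431]
 [-1.    -0.001  0.   ]]
wrist cam pos [ 0.338 -0.53   0.375] fwd [-0.268 -0.127 -0.955] right [ 0.431 -0.903 -0.   ] [[347.0, 0.0, 325.0], [0.0, 347.0, 242.0], [0.0, 0.0, 1.0]] -0.06873774079558193
```

Request:
{"op": "play_rows", "data": {
  "deltas": [
    [30,42,8,0,0,6.9,85],
    [30,42,8,0,0,6.9,85],
    [30,42,8,0,0,6.9,85],
    [30,42,8,0,0,6.9,85],
    [30,42,8,0,0,6.9,85],
    [30,42,8,0,0,6.9,85],
    [30,42,0,0,0,6.9,85],
    [30,42,0,0,0,6.8,85]
  ]
}}

```text
clock: 1.1
position: [0.5101, -0.2265, 0.2793]
tool_rot: [-0.639, 1.571, -2.37]
force: [-0.5, -1.4, -0.5]
grip_width: 0.0853
```

Request:
{"op": "play_rows", "data": {
  "deltas": [
    [0,0,0,0,0,0,85],
    [0,0,0,0,0,0,85],
    [0,0,0,0,0,0,85]
  ]
}}

```text
clock: 1.48
position: [0.5088, -0.229, 0.2792]
tool_rot: [-0.75, 1.57, -2.487]
force: [-0.8, -0.6, -0.5]
grip_width: 0.0848
```

```bash
cat > look.py <<'E'
import sys,pickle
from h import *
from workcell import vision,telemetry
i=vision.camera_info("wrist");s=telemetry.observe();f=vision.grab_frame("wrist")
cv2.imwrite(f"pics/{sys.argv[1]}.png",f[:,:,::-1]);pickle.dump(i,open(f"pics/{sys.argv[1]}.pkl","wb"))
print(s["clock"],s["position"].round(4),s["tool_rot"].round(3),s["force"].round(1))
E
python3 look.py w1
```

```text
1.475 [ 0.5088 -0.229   0.2792] [-0.75   1.57  -2.487] [-0.8 -0.6 -0.5]
```

View pics/w1.png

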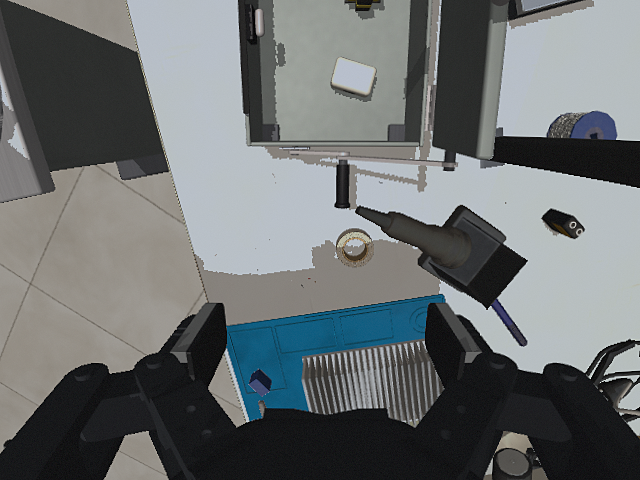

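```bash
cat > m1.py <<'E'
from h import *
import pickle
from workcell import vision
S=vision.camera_info("scene");D=vision.camera_info("side");w=pickle.load(open("pics/w1.pkl","rb"))
sc=lambda l:np.array(l)/3.5+[270,160]; sd=lambda l:np.array(l)/3+[280,155]
def t(n,pw,ps=None,pd=None):
    rs=[]
    for i,p in((w,pw),(S,ps),(D,pd)):
        if p is not None: C,v=ray(i,[p]);rs.append((C,v[0]))
    p,e=tri(rs);print(n,p.round(4),np.round(e,4));return p
t("FR",(248,146),sc([(514,370)])[0],sd([(410,300)])[0])
t("BR",(421,146),sc([(362,222)])[0],sd([(200,253)])[0])
t("collar",(342,207),sc([(497,233)])[0],sd([(325,217)])[0])
t("knobin",(343,165),sc([(452,252)])[0],sd([(306,236)])[0])
t("tip",(358,208),(409,220.5))
t("barR end",(497,0),sc([(318,33)])[0],sd([(192,18)])[0])
print(plane(w,[(248,146),(421,146),(248,0)],.08).round(4)); print(plane(w,[(342,207),(343,165)],.094).round(4),plane(w,[(355,248)],.019))
im=cv2.imread("pics/w1.png");cv2.imwrite("pics/w1c.png",cv2.resize(im[110:270,230:520],None,fx=2.7,fy=2.7,interpolation=2))
E
python3 m1.py
```

```text
FR [ 0.4457 -0.1513  0.0729] [0.0008 0.0004 0.0011]
BR [ 0.6112 -0.1805  0.0702] [0.0021 0.0018 0.0005]
collar [ 0.5252 -0.2232  0.092 ] [0.0009 0.0006 0.0006]
knobin [ 0.5317 -0.1839  0.0953] [0.0015 0.0008 0.001 ]
tip [ 0.5396 -0.2259  0.0994] [0.0017 0.0017]
barR end [ 0.5966 -0.1149  0.2806] [0.0038 0.0019 0.0027]
[[ 0.4464 -0.1514  0.08  ]
 [ 0.6105 -0.1788  0.08  ]
 [ 0.4735 -0.0279  0.08  ]]
[[ 0.5261 -0.2225  0.094 ]
 [ 0.5331 -0.1833  0.094 ]] [[ 0.53511056 -0.29136045  0.019     ]]
```

View pics/w1c.png

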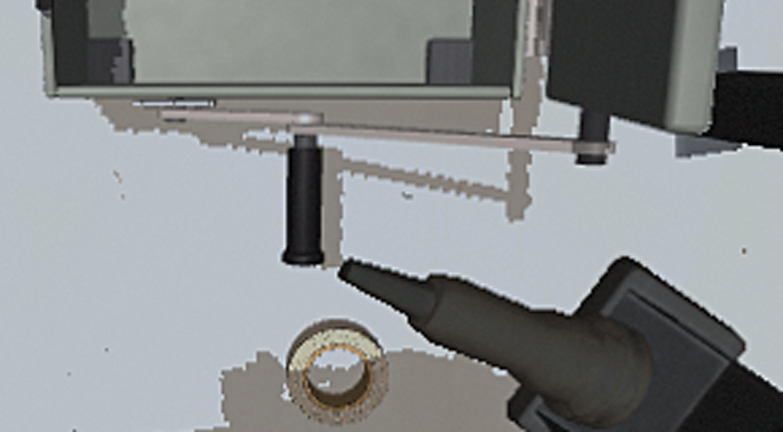

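The crop shows the knob along (303,150–262), the stay link to the lid at (595,148), and a black iron or gun whose tip is at (345,268). The tip sits close behind the knob's outer end, so I'll get its height.

```bash
cat >> m1.py <<'E'
print("---")
for pw in [(463,206),(525,258),(489,307),(420,262),(505,215)]:
    for ps in [(390,62),(475,62),(378,190),(490,190),(488,212)]:
        p=t(f"{pw}{ps}",pw,sc([ps])[0])
t("stick",(523,343),sc([(484,18)])[0])
# tip / nozzle-step vs side
a=cv2.imread("pics/scene0.png")[180:250,370:440];b=cv2.imread("pics/side0.png")[190:260,330:420]
c=np.hstack([cv2.resize(a,(400,400),interpolation=2),cv2.resize(b,(400,400*7//9) ,interpolation=2).__class__((400,400,3),np.uint8)])
c[:311,400:]=cv2.resize(b,(400,311),interpolation=2);cv2.imwrite("pics/gun.png",c)
E
python3 m1.py | sed '1,/---/d'
```

```text
(463, 206)(390, 62) [ 0.6118 -0.2111  0.1936] [0.0065 0.0065]
(463, 206)(475, 62) [ 0.5758 -0.2137  0.2253] [0.0196 0.0196]
(463, 206)(378, 190) [ 0.6728 -0.2659  0.004 ] [0.0031 0.0031]
(463, 206)(490, 190) [ 0.6103 -0.26    0.0729] [0.0411 0.0411]
(463, 206)(488, 212) [ 0.6192 -0.269   0.041 ] [0.0438 0.0438]
(525, 258)(390, 62) [ 0.71   -0.3133  0.0796] [0.0028 0.0028]
(525, 258)(475, 62) [ 0.6331 -0.277   0.1659] [0.0294 0.0294]
(525, 258)(378, 190) [ 0.8674 -0.4667 -0.2439] [0.0239 0.0239]
(525, 258)(490, 190) [ 0.6932 -0.3531 -0.011 ] [0.0623 0.0623]
(525, 258)(488, 212) [ 0.7078 -0.3685 -0.0486] [0.0676 0.0676]
(489, 307)(390, 62) [ 0.6885 -0.3376  0.0827] [0.0302 0.0302]
(489, 307)(475, 62) [ 0.6801 -0.3792  0.0584] [0.0019 0.0019]
(489, 307)(378, 190) [ 0.8657 -0.564  -0.3098] [0.045 0.045]
(489, 307)(490, 190) [ 0.8653 -0.656  -0.3817] [0.0116 0.0116]
(489, 307)(488, 212) [ 0.9137 -0.7238 -0.492 ] [0.0115 0.0115]
(420, 262)(390, 62) [ 0.588  -0.2184  0.2115] [0.0298 0.0298]
(420, 262)(475, 62) [ 0.5736 -0.2457  0.1994] [0.0022 0.0022]
(420, 262)(378, 190) [ 0.6361 -0.2881  0.0226] [0.0406 0.0406]
(420, 262)(490, 190) [ 0.6168 -0.3331 -0.0029] [0.0012 0.0012]
(420, 262)(488, 212) [ 0.6268 -0.3496 -0.0439] [0.0002 0.0002]
(505, 215)(390, 62) [ 0.6458 -0.236   0.1635] [0.0039 0.0039]
(505, 215)(475, 62) [ 0.5915 -0.2231  0.2208] [0.0286 0.0286]
(505, 215)(378, 190) [ 0.7297 -0.306  -0.0463] [0.0228 0.0228]
(505, 215)(490, 190) [ 0.6284 -0.2671  0.0806] [0.0576 0.0576]
(505, 215)(488, 212) [ 0.6381 -0.2758  0.0509] [0.0619 0.0619]
stick [ 7.558e-01 -4.843e-01 -5.000e-04] [0.002 0.002]
```

View pics/gun.png

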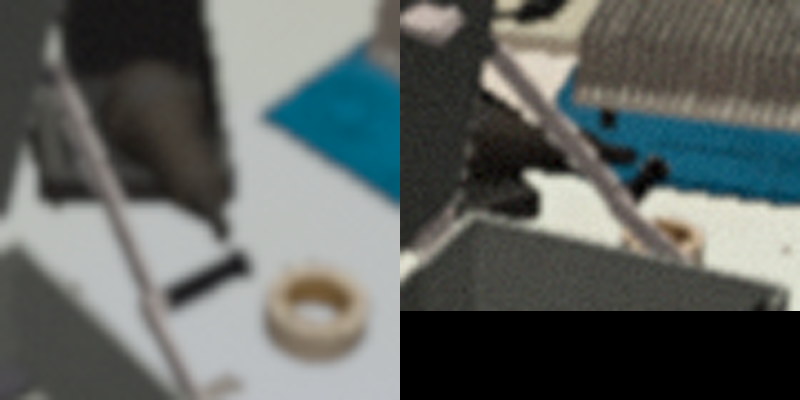

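The tip of the black iron triangulates to about (0.540, −0.226, 0.10). That's roughly 5 mm outboard of where the pads will go, so I'll grasp slightly inboard. I'll hover with a 12° lean away from the lid.

Request:
{"op": "play_rows", "data": {
  "deltas": [
    [2,7,-30,-1,-6,0,50],
    [2,7,-30,-1,-6,0,50],
    [2,7,-30,0,0,0,50],
    [1.5,7,-26,0,0,0,50],
    [0,0,0,0,0,0,50],
    [0,0,0,0,0,0,50]
  ]
}}

```text
clock: 2.28
position: [0.5172, -0.2006, 0.1642]
tool_rot: [1.567, 1.358, -0.167]
force: [-0.7, 0.5, 0.5]
grip_width: 0.0501
```

```bash
python3 look.py w2; python3 - <<'E'
import cv2
im=cv2.imread("pics/w2.png");cv2.imwrite("pics/w2c.png",im[100:400,120:560])
E
```

```text
2.275 [ 0.5172 -0.2006  0.1642] [ 1.567  1.358 -0.167] [-0.7  0.5  0.5]
```

View pics/w2c.png

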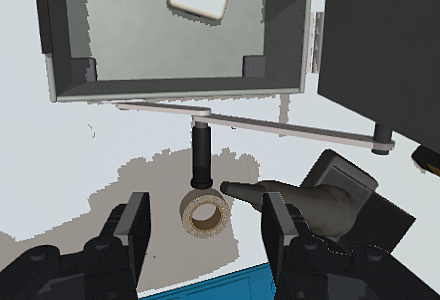

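In this crop the knob runs (201,125)–(202,188) and the iron tip is at (222,188). The rim corners are at (53,100) and (305,95).

```bash
python3 - <<'E'
from h import *
import pickle
w=pickle.load(open("pics/w2.pkl","rb"));w1=pickle.load(open("pics/w1.pkl","rb"))
im=cv2.cvtColor(cv2.imread("pics/w2.png"),cv2.COLOR_BGR2GRAY)
for r in(232,240,250,260,270,278):
    d=np.where(im[r,300:345]<70)[0]+300; print(r,d.min(),d.max())
o=np.array([120,100])
P=plane(w,np.array([(53,101),(305,95)])+o,.08);print(P.round(4),np.arctan2(*(P[1]-P[0])[[1,0]]),np.linalg.norm(P[1]-P[0]))
print(plane(w,np.array([(201,125),(202,189)])+o,.0935).round(4))
for a,b in(((342,208),(322,289)),((343,160),(321,224)),((358,208),(343,287))):
    print(tri([(ray(w1,[a])[0],ray(w1,[a])[1][0]),(ray(w,[b])[0],ray(w,[b])[1][0])]))
E
```

```text
232 312 330
240 312 330
250 313 330
260 313 330
270 313 330
278 312 330
[[ 0.4465 -0.1506  0.08  ]
 [ 0.6133 -0.1809  0.08  ]] -0.1797963305596544 0.16949226824650093
[[ 0.5332 -0.1823  0.0935]
 [ 0.5264 -0.2268  0.0935]]
(array([ 0.52545856, -0.22158681,  0.10345413]), [np.float64(0.0003771755982281506), np.float64(0.0003771755982282644)])
(array([ 0.53266165, -0.17851988,  0.10272017]), [np.float64(0.0009066792300095973), np.float64(0.0009066792300098677)])
(array([ 0.5400377 , -0.22463047,  0.10162231]), [np.float64(0.0007411215741010666), np.float64(0.0007411215741011168)])
```

```bash
python3 - <<'E'
from h import *
import pickle
w=pickle.load(open("pics/w2.pkl","rb"))
for z in(.0935,.098,.1): print(plane(w,[(321.5,251)],z).round(4))
E
```

```text
[[ 0.5306 -0.1997  0.0935]]
[[ 0.5299 -0.198   0.098 ]]
[[ 0.5296 -0.1973  0.1   ]]
```

Request:
{"op": "play_rows", "data": {
  "deltas": [
    [2.4,0.3,-12,0,0,0,50],
    [2.4,0.3,-12,0,0,0,50],
    [2.4,0.3,-12,0,0,0,50],
    [2.4,0.3,-12,0,0,0,50],
    [2.4,0.3,-12,0,0,0,50],
    [2.4,0.2,-12,0,0,0,50],
    [2.4,0.2,-12.5,0,0,0,45],
    [0,0,0,0,0,0,36]
  ]
}}

```text
clock: 3.32
position: [0.5335, -0.1977, 0.0777]
tool_rot: [1.57, 1.36, -0.164]
force: [0.6, -0.4, 0.5]
grip_width: 0.0359
```

```bash
python3 look.py w3; python3 - <<'E'
import cv2
im=cv2.imread("pics/w3.png");cv2.imwrite("pics/w3c.png",im[140:440,160:500])
E
```

```text
3.325 [ 0.5335 -0.1977  0.0777] [ 1.57   1.36  -0.164] [ 0.6 -0.4  0.5]
```

View pics/w3c.png

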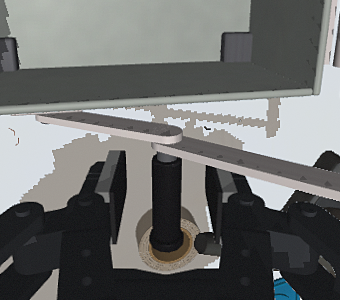

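The knob (crop x≈167) is centred between the pads (123 and 207), and no force is felt. Now I'll close slowly.

Request:
{"op": "play_rows", "data": {
  "deltas": [
    [0,0,0,0,0,0,26],
    [0,0,0,0,0,0,18],
    [0,0,0,0,0,0,15],
    [0,0,0,0,0,0,14],
    [0,0,0,0,0,0,13]
  ],
  "grip_force": 25
}}

```text
clock: 4.0
position: [0.5338, -0.198, 0.0789]
tool_rot: [1.569, 1.358, -0.165]
force: [-0.3, 0.3, 0.6]
grip_width: 0.0133
```

Request:
{"op": "play_rows", "data": {
  "deltas": [
    [0,0,0,0,0,0,12.2],
    [0,0,0,0,0,0,11.6]
  ]
}}

```text
clock: 4.25
position: [0.5337, -0.198, 0.0788]
tool_rot: [1.569, 1.359, -0.165]
force: [-1.5, -0.7, 0.6]
grip_width: 0.0118
```

Request:
{"op": "play_rows", "data": {
  "deltas": [
    [0,0,0,0,0,0,8],
    [0,0,0,0,0,0,5]
  ]
}}

```text
clock: 4.5
position: [0.5337, -0.198, 0.0788]
tool_rot: [1.569, 1.359, -0.165]
force: [-1.2, 0.6, 2.0]
grip_width: 0.0111
```

Request:
{"op": "play_rows", "data": {
  "deltas": [
    [-0.6,0.1,0.8,0,0,0,5]
  ]
}}

```text
clock: 4.62
position: [0.5333, -0.198, 0.0794]
tool_rot: [1.569, 1.358, -0.165]
force: [3.1, -2.9, -7.8]
grip_width: 0.011
```

Request:
{"op": "play_rows", "data": {
  "deltas": [
    [-0.6,0.1,0.8,0,0,0,5]
  ]
}}

```text
clock: 4.75
position: [0.5327, -0.1979, 0.0803]
tool_rot: [1.57, 1.358, -0.165]
force: [4.8, -2.3, -7.4]
grip_width: 0.0108
```

Request:
{"op": "play_rows", "data": {
  "deltas": [
    [-1.2,0.2,1.6,0,0,0,5],
    [-1.3,0.2,1.5,0,0,0,5]
  ]
}}

```text
clock: 5.0
position: [0.5303, -0.1974, 0.0836]
tool_rot: [1.57, 1.358, -0.164]
force: [4.5, -2.6, -7.3]
grip_width: 0.0111
```

Request:
{"op": "play_rows", "data": {
  "deltas": [
    [-1.3,0.2,1.5,0,0,0,5]
  ]
}}

```text
clock: 5.12
position: [0.5291, -0.1972, 0.0851]
tool_rot: [1.57, 1.358, -0.165]
force: [5.6, -1.6, -7.2]
grip_width: 0.0109
```

Request:
{"op": "play_rows", "data": {
  "deltas": [
    [-1.4,0.2,1.4,0,0,0,5],
    [-1.4,0.3,1.4,0,0,0,5]
  ]
}}

```text
clock: 5.38
position: [0.5266, -0.1968, 0.0881]
tool_rot: [1.57, 1.357, -0.165]
force: [7.0, -1.5, -6.2]
grip_width: 0.0106
```

Request:
{"op": "play_rows", "data": {
  "deltas": [
    [-1.5,0.2,1.3,0,0,0,5],
    [-1.5,0.3,1.3,0,0,0,5]
  ]
}}

```text
clock: 5.62
position: [0.5238, -0.1963, 0.0908]
tool_rot: [1.57, 1.357, -0.164]
force: [6.8, -0.9, -6.0]
grip_width: 0.011
```

Request:
{"op": "play_rows", "data": {
  "deltas": [
    [-1.6,0.3,1.2,0,0,0,5],
    [-1.6,0.3,1.15,0,0,0,5]
  ]
}}

```text
clock: 5.88
position: [0.5209, -0.1958, 0.0933]
tool_rot: [1.569, 1.356, -0.165]
force: [7.1, -3.3, -4.3]
grip_width: 0.0111
```

Request:
{"op": "play_rows", "data": {
  "deltas": [
    [-1.65,0.3,1.1,0,0,0,5],
    [-1.7,0.3,1.0,0,0,0,5]
  ]
}}

```text
clock: 6.12
position: [0.5179, -0.1953, 0.0956]
tool_rot: [1.569, 1.355, -0.165]
force: [8.5, -2.5, -2.6]
grip_width: 0.011
```

Request:
{"op": "play_rows", "data": {
  "deltas": [
    [-1.7,0.3,1.0,0,0,0,5],
    [-1.75,0.3,0.95,0,0,0,5]
  ]
}}

```text
clock: 6.38
position: [0.5147, -0.1947, 0.0978]
tool_rot: [1.569, 1.355, -0.165]
force: [9.7, -2.5, -0.5]
grip_width: 0.0109
```

Request:
{"op": "play_rows", "data": {
  "deltas": [
    [-1.8,0.3,0.9,0,0,0,5],
    [-1.8,0.3,0.8,0,0,0,5]
  ]
}}

```text
clock: 6.62
position: [0.5114, -0.1942, 0.0997]
tool_rot: [1.569, 1.354, -0.165]
force: [9.7, -3.2, 2.4]
grip_width: 0.0107
```

Request:
{"op": "play_rows", "data": {
  "deltas": [
    [0,0,0,0,0,0,20],
    [0,0,0,0,0,0,34],
    [0,0,0,0,0,0,40]
  ]
}}

```text
clock: 7.0
position: [0.5091, -0.1938, 0.0984]
tool_rot: [1.569, 1.359, -0.165]
force: [0.1, 0.0, 0.1]
grip_width: 0.0395
```

Request:
{"op": "play_rows", "data": {
  "deltas": [
    [-5,0.5,25,0,0,0,40],
    [-10,1,40,0,0,0,40],
    [-12,1,45,0,0,0,40],
    [-15,1,55,1,6,0,40],
    [-12,1,55,1,6,0,40],
    [0,0,35,0,0,0,40],
    [0,0,0,0,0,0,50]
  ]
}}

```text
clock: 7.88
position: [0.4564, -0.1896, 0.3546]
tool_rot: [1.372, 1.565, -0.363]
force: [0.4, 0.3, -0.5]
grip_width: 0.0501
```

```bash
python3 look.py w4; python3 - <<'E'
import cv2,numpy as np
from workcell import vision
im=cv2.imread("pics/w4.png")
for n in("scene","side"): cv2.imwrite(f"pics/{n}1.png",vision.grab_frame(n)[:,:,::-1])
a=cv2.resize(cv2.imread("pics/scene1.png")[155:305,290:440],(400,400),interpolation=2)
b=cv2.resize(cv2.imread("pics/side1.png")[150:300,290:440],(400,400),interpolation=2)
w=cv2.resize(im[0:240],(533,200),interpolation=3)
c=np.zeros((600,800,3),np.uint8);c[:400]=np.hstack([a,b]);c[400:,:533]=w;cv2.imwrite("pics/after.png",c)
E
```

```text
7.875 [ 0.4564 -0.1896  0.3546] [ 1.372  1.565 -0.363] [ 0.4  0.3 -0.5]
```

View pics/after.png

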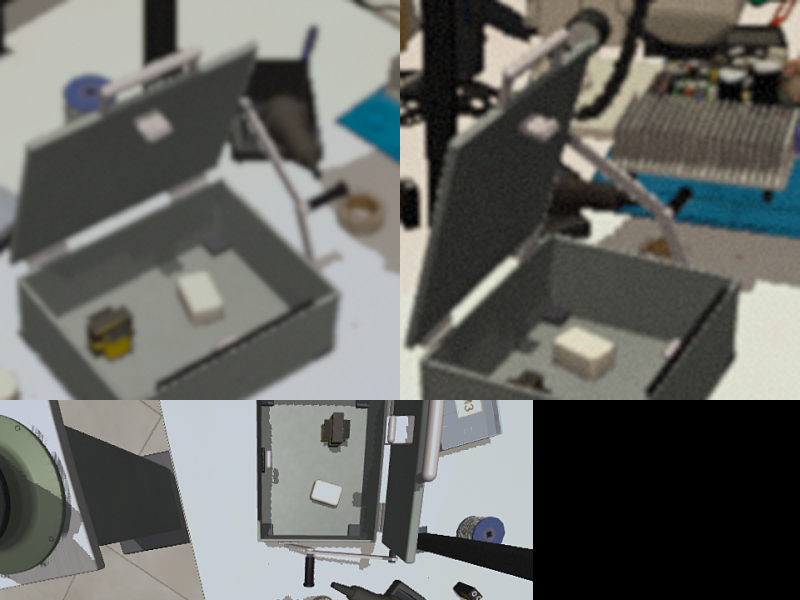

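The stay is unlocked and folded up, the lid still stands, and the tape and iron haven't moved. Now to measure the bar.

```bash
python3 - <<'E'
from h import *
import pickle
from workcell import vision
S=vision.camera_info("scene");D=vision.camera_info("side");w=pickle.load(open("pics/w4.pkl","rb"))
sc=lambda p:np.array(p)/2.6667+[290,155]; sd=lambda p:np.array(p)/2.6667+[290,150]
for u,v,x in(((105,97),(105,75),None),((200,52),(165,38),(516,93))):
    rs=[ray(S,[sc(u)]),ray(D,[sd(v)])]+([ray(w,[x])] if x else [])
    print(tri([(C,V[0]) for C,V in rs]))
im=cv2.imread("pics/w4.png");g=cv2.cvtColor(im,6)
for r in(5,30,60,85): print(r,g[r,490:545:2].tolist())
print(plane(w,[(516,5),(516,60),(516,93)],.2816).round(4))
C=plane(w,[(313,168),(453,169)],.08);print(C.round(4))
E
```

```text
(array([ 0.59902588, -0.02422155,  0.27746899]), [np.float64(0.0021862686593038623), np.float64(0.002186268659303983)])
(array([ 0.58292095, -0.10931328,  0.27991803]), [np.float64(0.0028566607662819372), np.float64(0.0025513716832545837), np.float64(0.003836444602809895)])
5 [49, 48, 47, 45, 46, 45, 47, 48, 46, 79, 93, 92, 67, 92, 126, 154, 169, 205, 205, 187, 179, 154, 148, 148, 147, 148, 148, 148]
30 [156, 130, 132, 125, 43, 43, 47, 47, 79, 93, 91, 59, 97, 133, 159, 179, 205, 206, 186, 179, 138, 155, 151, 148, 147, 147, 148, 147]
60 [46, 49, 46, 47, 47, 43, 63, 89, 90, 95, 76, 117, 148, 166, 202, 204, 191, 182, 164, 73, 41, 83, 116, 140, 145, 144, 143, 140]
85 [47, 45, 46, 44, 44, 76, 91, 91, 80, 94, 131, 159, 176, 205, 206, 186, 178, 143, 208, 205, 204, 203, 205, 204, 205, 204, 203, 205]
[[ 0.5884 -0.0594  0.2816]
 [ 0.5867 -0.0891  0.2816]
 [ 0.5859 -0.1076  0.2816]]
[[ 0.4496 -0.15    0.08  ]
 [ 0.6153 -0.1779  0.08  ]]
```

Request:
{"op": "play_rows", "data": {
  "deltas": [
    [27,25,0,0,0,0,60],
    [27,25,0,0,0,0,60],
    [27,25,0,0,0,0,60],
    [27,25,-5,0,0,0,60],
    [25.6,24.6,-10,0,0,0,60],
    [0,0,-10,0,0,0,60],
    [0,0,-10,0,0,0,60],
    [0,0,-10,0,0,0,60]
  ]
}}

```text
clock: 9.02
position: [0.5887, -0.0657, 0.3067]
tool_rot: [1.052, 1.569, -0.683]
force: [-0.6, 0.1, 0.3]
grip_width: 0.06
```

Request:
{"op": "play_rows", "data": {
  "deltas": [
    [0,0,-10,0,0,0,60],
    [0,0,-10,0,0,0,60]
  ]
}}

```text
clock: 9.28
position: [0.5891, -0.0652, 0.287]
tool_rot: [1.403, 1.569, -0.332]
force: [0.6, -0.2, -0.1]
grip_width: 0.0601
```

```bash
python3 look.py w5; python3 - <<'E'
import cv2
im=cv2.imread("pics/w5.png");cv2.imwrite("pics/w5c.png",im[100:460,120:560])
E
```

```text
9.275 [ 0.5891 -0.0652  0.287 ] [ 1.403  1.569 -0.332] [ 0.6 -0.2 -0.1]
```

View pics/w5c.png

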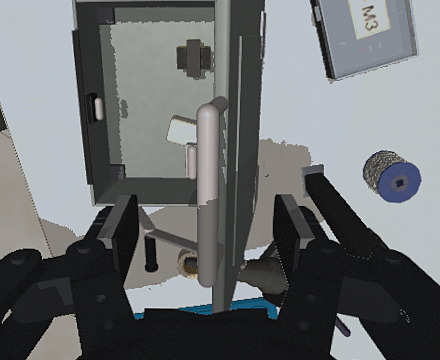

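The bar (crop x≈207) is centred between the pads (138 and 273). Checking the y centring along the bar:

```bash
python3 - <<'E'
from h import *
import pickle
w=pickle.load(open("pics/w5.pkl","rb"))
print(plane(w,[(327,206),(325,384)],.284).round(4))
E
```

```text
[[ 0.5975 -0.0189  0.284 ]
 [ 0.5814 -0.1103  0.284 ]]
```

Request:
{"op": "play_rows", "data": {
  "deltas": [
    [0,0,-9,0,0,0,55],
    [0,0,-9,0,0,0,45],
    [0,0,0,0,0,0,30],
    [0,0,0,0,0,0,18],
    [0,0,0,0,0,0,13],
    [0,0,0,0,0,0,11],
    [0,0,0,0,0,0,9],
    [0,0,0,0,0,0,5]
  ],
  "grip_force": 30
}}

```text
clock: 10.32
position: [0.5894, -0.0648, 0.2698]
tool_rot: [1.501, 1.569, -0.233]
force: [0.8, -0.1, 3.9]
grip_width: 0.0087
```

Request:
{"op": "play_rows", "data": {
  "deltas": [
    [0,0,0,0,0,0,4],
    [0,0,0,0,0,0,4]
  ]
}}

```text
clock: 10.58
position: [0.5894, -0.0648, 0.2698]
tool_rot: [1.494, 1.569, -0.24]
force: [-0.0, 0.0, 5.0]
grip_width: 0.0084
```

```bash
python3 - <<'E'
import numpy as np
t=np.r_[np.arange(1.3266,.06,-.04)]
p=205.04*np.c_[-np.cos(t),np.sin(t)]
P=np.c_[p[:,0]*.985,p[:,0]*-.171,p[:,1]]
for i,d in enumerate(np.diff(P,axis=0)): print(i,round(t[i+1],3),d.round(1).tolist(),(P[i+1]-P[0]).round(1).tolist())
E
```

```text
0 1.287 [-7.8, 1.4, -2.1] [-7.8, 1.4, -2.1]
1 1.247 [-7.7, 1.3, -2.5] [-15.5, 2.7, -4.6]
2 1.207 [-7.6, 1.3, -2.8] [-23.1, 4.0, -7.4]
3 1.167 [-7.5, 1.3, -3.1] [-30.6, 5.3, -10.4]
4 1.127 [-7.4, 1.3, -3.4] [-38.0, 6.6, -13.8]
5 1.087 [-7.2, 1.3, -3.7] [-45.2, 7.8, -17.5]
6 1.047 [-7.1, 1.2, -4.0] [-52.3, 9.1, -21.4]
7 1.007 [-6.9, 1.2, -4.2] [-59.2, 10.3, -25.7]
8 0.967 [-6.7, 1.2, -4.5] [-65.9, 11.4, -30.2]
9 0.927 [-6.6, 1.1, -4.8] [-72.5, 12.6, -35.0]
10 0.887 [-6.4, 1.1, -5.1] [-78.8, 13.7, -40.1]
11 0.847 [-6.2, 1.1, -5.3] [-85.0, 14.8, -45.4]
12 0.807 [-5.9, 1.0, -5.6] [-90.9, 15.8, -50.9]
13 0.767 [-5.7, 1.0, -5.8] [-96.6, 16.8, -56.7]
14 0.727 [-5.5, 1.0, -6.0] [-102.1, 17.7, -62.7]
15 0.687 [-5.2, 0.9, -6.2] [-107.4, 18.6, -69.0]
16 0.647 [-5.0, 0.9, -6.4] [-112.4, 19.5, -75.4]
17 0.607 [-4.7, 0.8, -6.6] [-117.1, 20.3, -82.1]
18 0.567 [-4.5, 0.8, -6.8] [-121.6, 21.1, -88.9]
19 0.527 [-4.2, 0.7, -7.0] [-125.8, 21.8, -95.9]
20 0.487 [-3.9, 0.7, -7.2] [-129.7, 22.5, -103.1]
21 0.447 [-3.6, 0.6, -7.3] [-133.3, 23.1, -110.4]
22 0.407 [-3.3, 0.6, -7.5] [-136.7, 23.7, -117.9]
23 0.367 [-3.0, 0.5, -7.6] [-139.7, 24.3, -125.5]
24 0.327 [-2.7, 0.5, -7.7] [-142.5, 24.7, -133.2]
25 0.287 [-2.4, 0.4, -7.8] [-144.9, 25.2, -141.0]
26 0.247 [-2.1, 0.4, -7.9] [-147.0, 25.5, -148.9]
27 0.207 [-1.8, 0.3, -8.0] [-148.8, 25.8, -156.9]
28 0.167 [-1.5, 0.3, -8.1] [-150.3, 26.1, -165.0]
29 0.127 [-1.2, 0.2, -8.1] [-151.5, 26.3, -173.1]
30 0.087 [-0.9, 0.1, -8.2] [-152.4, 26.5, -181.2]
```

Start gently, at half steps.

Request:
{"op": "play_rows", "data": {
  "deltas": [
    [-3.9,0.7,-1,0,0,0,4]
  ]
}}

```text
clock: 10.7
position: [0.5859, -0.0642, 0.2689]
tool_rot: [1.559, 1.568, -0.176]
force: [2.2, -0.9, 5.6]
grip_width: 0.0085
```

Request:
{"op": "play_rows", "data": {
  "deltas": [
    [-3.9,0.7,-1.1,0,0,0,4]
  ]
}}

```text
clock: 10.82
position: [0.5819, -0.0636, 0.2678]
tool_rot: [1.524, 1.568, -0.21]
force: [1.8, -1.2, 5.8]
grip_width: 0.0084
```

Request:
{"op": "play_rows", "data": {
  "deltas": [
    [-3.9,0.7,-1.2,0,0,0,4],
    [-3.8,0.6,-1.3,0,0,0,4]
  ]
}}

```text
clock: 11.08
position: [0.5741, -0.0623, 0.2653]
tool_rot: [1.507, 1.568, -0.227]
force: [1.8, -1.1, 4.7]
grip_width: 0.0088
```

Forces are small. Continuing.

Request:
{"op": "play_rows", "data": {
  "deltas": [
    [-7.6,1.3,-2.8,0,0,0,4],
    [-7.5,1.3,-3.1,0,0,0,4],
    [-7.4,1.3,-3.4,0,0,0,4]
  ]
}}

```text
clock: 11.45
position: [0.5509, -0.0583, 0.2555]
tool_rot: [1.383, 1.569, -0.351]
force: [0.3, -1.2, 1.4]
grip_width: 0.0086
```

Request:
{"op": "play_rows", "data": {
  "deltas": [
    [-7.2,1.3,-3.7,0,0,0,4],
    [-7.1,1.2,-4,0,0,0,4],
    [-6.9,1.2,-4.2,0,0,0,4]
  ]
}}

```text
clock: 11.82
position: [0.5294, -0.0546, 0.2434]
tool_rot: [1.204, 1.569, -0.53]
force: [-0.9, -2.7, 3.5]
grip_width: 0.0085
```

Request:
{"op": "play_rows", "data": {
  "deltas": [
    [-6.7,1.2,-4.5,0,0,0,4],
    [-6.6,1.1,-4.8,0,0,0,4],
    [-6.4,1.1,-5.1,0,0,0,4],
    [-6.2,1.1,-5.3,0,0,0,4]
  ]
}}

```text
clock: 12.32
position: [0.5035, -0.0501, 0.2236]
tool_rot: [1.179, 1.57, -0.556]
force: [1.0, -6.3, 0.3]
grip_width: 0.0084
```

Request:
{"op": "play_rows", "data": {
  "deltas": [
    [-5.9,1,-5.6,0,0,0,4],
    [-5.7,1,-5.8,0,0,0,4],
    [-5.5,1,-6,0,0,0,4]
  ]
}}

```text
clock: 12.7
position: [0.4865, -0.0472, 0.2061]
tool_rot: [1.249, 1.569, -0.485]
force: [-0.2, -5.9, -0.1]
grip_width: 0.0084
```

Request:
{"op": "play_rows", "data": {
  "deltas": [
    [-5.2,0.6,-6.2,0,0,0,4],
    [-5,0.6,-6.4,0,0,0,4],
    [-4.7,0.6,-6.6,0,0,0,4]
  ]
}}

```text
clock: 13.08
position: [0.4718, -0.0448, 0.187]
tool_rot: [1.695, 1.569, -0.039]
force: [-2.3, 0.4, 1.1]
grip_width: 0.0085
```

Request:
{"op": "play_rows", "data": {
  "deltas": [
    [-4.5,0.7,-6.8,0,0,0,4],
    [-4.2,0.6,-7,0,0,0,4],
    [-3.9,0.6,-7.2,0,0,0,4]
  ]
}}

```text
clock: 13.45
position: [0.4591, -0.0428, 0.1659]
tool_rot: [1.785, 1.57, 0.051]
force: [-3.5, 3.2, 1.3]
grip_width: 0.0085
```

Request:
{"op": "play_rows", "data": {
  "deltas": [
    [-3.7,0.6,-7.3,0,0,0,4],
    [-3.4,0.6,-7.5,0,0,0,4],
    [-3.1,0.5,-7.6,0,0,0,4]
  ]
}}

```text
clock: 13.82
position: [0.4488, -0.0411, 0.1434]
tool_rot: [1.822, 1.57, 0.088]
force: [-3.6, 4.2, 0.5]
grip_width: 0.0086
```

Request:
{"op": "play_rows", "data": {
  "deltas": [
    [-2.8,0.5,-7.7,0,0,0,4],
    [-2.5,0.4,-7.8,0,0,0,4],
    [-2.2,0.4,-7.9,0,0,0,4]
  ]
}}

```text
clock: 14.2
position: [0.4413, -0.0398, 0.12]
tool_rot: [1.857, 1.57, 0.123]
force: [-3.4, 3.8, 0.9]
grip_width: 0.0085
```

Request:
{"op": "play_rows", "data": {
  "deltas": [
    [-1.8,0.3,-8,0,0,0,4],
    [-1.5,0.2,-8,0,0,0,4],
    [-0.8,0.1,-5,0,0,0,4]
  ]
}}

```text
clock: 14.58
position: [0.4368, -0.0391, 0.0988]
tool_rot: [3.075, 1.571, 1.342]
force: [-5.5, 5.4, 0.5]
grip_width: 0.0084
```

Request:
{"op": "play_rows", "data": {
  "deltas": [
    [-0.6,0.1,-4,0,0,0,4],
    [-0.4,0,-3,0,0,0,4]
  ]
}}

```text
clock: 14.82
position: [0.4359, -0.0389, 0.092]
tool_rot: [2.798, 1.57, 1.065]
force: [-5.3, 6.6, -0.1]
grip_width: 0.0085
```

Request:
{"op": "play_rows", "data": {
  "deltas": [
    [-0.3,0,-2,0,0,0,4]
  ]
}}

```text
clock: 14.95
position: [0.4356, -0.0389, 0.09]
tool_rot: [2.615, 1.57, 0.882]
force: [-5.1, 7.1, -0.3]
grip_width: 0.009
```

Request:
{"op": "play_rows", "data": {
  "deltas": [
    [-0.4,0.3,-1.5,0,0,0,4]
  ]
}}

```text
clock: 15.08
position: [0.4355, -0.0388, 0.0886]
tool_rot: [1.909, 1.57, 0.175]
force: [-3.3, 1.9, -1.1]
grip_width: 0.0087
```

Request:
{"op": "play_rows", "data": {
  "deltas": [
    [-0.3,0.2,-1.5,0,0,0,4]
  ]
}}

```text
clock: 15.2
position: [0.4353, -0.0388, 0.0872]
tool_rot: [1.609, 1.57, -0.125]
force: [-4.4, 3.5, -0.4]
grip_width: 0.009
```

Request:
{"op": "play_rows", "data": {
  "deltas": [
    [-0.2,0.1,-1,0,0,0,4]
  ]
}}

```text
clock: 15.32
position: [0.4353, -0.0388, 0.0864]
tool_rot: [1.544, 1.57, -0.19]
force: [-4.3, 2.6, 0.2]
grip_width: 0.0089
```

Request:
{"op": "play_rows", "data": {
  "deltas": [
    [-0.1,0,-1,0,0,0,4]
  ]
}}

```text
clock: 15.45
position: [0.4351, -0.0388, 0.0854]
tool_rot: [1.569, 1.57, -0.165]
force: [-4.0, 3.7, -0.8]
grip_width: 0.0085
```

Request:
{"op": "play_rows", "data": {
  "deltas": [
    [-0.1,0,-1,0,0,0,4]
  ]
}}

```text
clock: 15.58
position: [0.4351, -0.0388, 0.0844]
tool_rot: [1.588, 1.57, -0.146]
force: [-5.4, 3.6, -0.9]
grip_width: 0.0084
```

Request:
{"op": "play_rows", "data": {
  "deltas": [
    [-0.1,0,-1,0,0,0,4]
  ]
}}

```text
clock: 15.7
position: [0.435, -0.0388, 0.0834]
tool_rot: [1.615, 1.57, -0.119]
force: [-4.0, 4.4, -0.4]
grip_width: 0.0084
```

Request:
{"op": "play_rows", "data": {
  "deltas": [
    [-0.1,0,-1,0,0,0,4]
  ]
}}

```text
clock: 15.82
position: [0.4349, -0.0388, 0.0824]
tool_rot: [1.596, 1.57, -0.138]
force: [-2.6, 4.7, -1.6]
grip_width: 0.0086
```

Request:
{"op": "play_rows", "data": {
  "deltas": [
    [0,0,-1,0,0,0,4]
  ]
}}

```text
clock: 15.95
position: [0.4348, -0.0387, 0.0814]
tool_rot: [1.569, 1.57, -0.165]
force: [-5.6, 3.9, 3.6]
grip_width: 0.0088
```

Request:
{"op": "play_rows", "data": {
  "deltas": [
    [0,0,-1,0,0,0,4]
  ]
}}

```text
clock: 16.08
position: [0.4348, -0.0387, 0.0806]
tool_rot: [1.436, 1.57, -0.298]
force: [-8.6, 4.3, 12.8]
grip_width: 0.0084
```

Request:
{"op": "play_rows", "data": {
  "deltas": [
    [0,0,-0.6,0,0,0,4]
  ]
}}

```text
clock: 16.2
position: [0.4347, -0.0387, 0.0801]
tool_rot: [1.362, 1.57, -0.371]
force: [-8.7, 4.6, 15.3]
grip_width: 0.0089
```

Request:
{"op": "play_rows", "data": {
  "deltas": [
    [0,0,-0.6,0,0,0,4]
  ]
}}

```text
clock: 16.32
position: [0.4347, -0.0387, 0.0795]
tool_rot: [1.335, 1.57, -0.399]
force: [-7.3, 5.0, 9.0]
grip_width: 0.0089
```

Request:
{"op": "play_rows", "data": {
  "deltas": [
    [0,0,-0.6,0,0,0,4]
  ]
}}

```text
clock: 16.45
position: [0.4347, -0.0387, 0.0788]
tool_rot: [1.373, 1.57, -0.361]
force: [-7.1, 5.8, 7.1]
grip_width: 0.0088
```

Request:
{"op": "play_rows", "data": {
  "deltas": [
    [0,0,-0.6,0,0,0,4]
  ]
}}

```text
clock: 16.58
position: [0.4346, -0.0387, 0.0782]
tool_rot: [1.363, 1.57, -0.371]
force: [-7.1, 5.0, 5.7]
grip_width: 0.0087
```

Request:
{"op": "play_rows", "data": {
  "deltas": [
    [0,0,-0.6,0,0,0,4]
  ]
}}

```text
clock: 16.7
position: [0.4346, -0.0387, 0.0775]
tool_rot: [1.338, 1.57, -0.396]
force: [-7.3, 5.0, 5.0]
grip_width: 0.0087
```

Request:
{"op": "play_rows", "data": {
  "deltas": [
    [0,0,-0.5,0,0,0,4]
  ]
}}

```text
clock: 16.82
position: [0.4346, -0.0387, 0.077]
tool_rot: [1.358, 1.57, -0.376]
force: [-7.6, 5.5, 3.5]
grip_width: 0.0088
```

Request:
{"op": "play_rows", "data": {
  "deltas": [
    [0,0,-0.5,0,0,0,4]
  ]
}}

```text
clock: 16.95
position: [0.4345, -0.0387, 0.0765]
tool_rot: [1.323, 1.57, -0.41]
force: [-7.9, 5.2, 3.1]
grip_width: 0.0085
```

Request:
{"op": "play_rows", "data": {
  "deltas": [
    [0,0,-0.5,0,0,0,4]
  ]
}}

```text
clock: 17.08
position: [0.4345, -0.0387, 0.0759]
tool_rot: [1.281, 1.57, -0.452]
force: [-6.4, 5.6, 3.9]
grip_width: 0.0087
```

Request:
{"op": "play_rows", "data": {
  "deltas": [
    [0,0,-0.4,0,0,0,4]
  ]
}}

```text
clock: 17.2
position: [0.4345, -0.0387, 0.0755]
tool_rot: [1.323, 1.57, -0.411]
force: [-7.4, 4.6, 2.6]
grip_width: 0.0086
```

Request:
{"op": "play_rows", "data": {
  "deltas": [
    [0,0,-0.4,0,0,0,4]
  ]
}}

```text
clock: 17.32
position: [0.4344, -0.0387, 0.0751]
tool_rot: [1.222, 1.57, -0.511]
force: [-6.6, 5.1, 2.3]
grip_width: 0.0088
```

Request:
{"op": "play_rows", "data": {
  "deltas": [
    [0,0,-0.4,0,0,0,4]
  ]
}}

```text
clock: 17.45
position: [0.4344, -0.0386, 0.0747]
tool_rot: [1.275, 1.57, -0.459]
force: [-6.7, 5.7, 1.6]
grip_width: 0.0085
```

Request:
{"op": "play_rows", "data": {
  "deltas": [
    [0,0,-0.5,0,0,0,4],
    [0,0,-0.4,0,0,0,4]
  ]
}}

```text
clock: 17.7
position: [0.4344, -0.0387, 0.0737]
tool_rot: [1.12, 1.57, -0.614]
force: [-7.9, 5.8, 1.3]
grip_width: 0.0085
```

Request:
{"op": "play_rows", "data": {
  "deltas": [
    [0,0,-0.4,0,0,0,4]
  ]
}}

```text
clock: 17.82
position: [0.4344, -0.0387, 0.0733]
tool_rot: [1.195, 1.57, -0.539]
force: [-7.9, 5.5, 1.6]
grip_width: 0.0086
```

Request:
{"op": "play_rows", "data": {
  "deltas": [
    [0,0,-0.4,0,0,0,4]
  ]
}}

```text
clock: 17.95
position: [0.4343, -0.0386, 0.0729]
tool_rot: [1.237, 1.57, -0.497]
force: [-7.2, 4.5, 1.5]
grip_width: 0.0086
```

Request:
{"op": "play_rows", "data": {
  "deltas": [
    [0,0,-0.4,0,0,0,4]
  ]
}}

```text
clock: 18.08
position: [0.4343, -0.0387, 0.0725]
tool_rot: [1.033, 1.57, -0.7]
force: [-7.0, 5.9, 0.3]
grip_width: 0.0087
```

Request:
{"op": "play_rows", "data": {
  "deltas": [
    [0,0,-0.4,0,0,0,4]
  ]
}}

```text
clock: 18.2
position: [0.4343, -0.0387, 0.0721]
tool_rot: [1.139, 1.571, -0.595]
force: [-8.5, 5.0, -0.2]
grip_width: 0.0089
```

Request:
{"op": "play_rows", "data": {
  "deltas": [
    [0,0,-0.4,0,0,0,4]
  ]
}}

```text
clock: 18.32
position: [0.4343, -0.0387, 0.0717]
tool_rot: [0.719, 1.571, -1.015]
force: [-6.6, 5.8, -0.8]
grip_width: 0.0088
```

Request:
{"op": "play_rows", "data": {
  "deltas": [
    [0,0,-0.4,0,0,0,4]
  ]
}}

```text
clock: 18.45
position: [0.4343, -0.0387, 0.0713]
tool_rot: [0.956, 1.571, -0.778]
force: [-7.6, 5.6, -0.6]
grip_width: 0.0085
```

Request:
{"op": "play_rows", "data": {
  "deltas": [
    [0,0,-0.4,0,0,0,4]
  ]
}}

```text
clock: 18.58
position: [0.4343, -0.0387, 0.071]
tool_rot: [0.965, 1.57, -0.769]
force: [-9.2, 4.7, 10.2]
grip_width: 0.0087
```

Force jumped by about 10 N within 0.3 mm, with the lid about 0.05 rad past the catch, so this is the rest. I'll open and leave.

Request:
{"op": "play_rows", "data": {
  "deltas": [
    [0,0,0.2,0,0,0,9],
    [0,0,0,0,0,0,14],
    [0,0,0,0,0,0,24]
  ]
}}

```text
clock: 18.95
position: [0.4344, -0.0391, 0.0712]
tool_rot: [0.531, 1.57, -1.203]
force: [-3.4, 1.3, 1.4]
grip_width: 0.0238
```

```bash
python3 look.py w6; python3 - <<'E'
import cv2,numpy as np
from workcell import vision
for n in("scene","side"): cv2.imwrite(f"pics/{n}2.png",vision.grab_frame(n)[:,:,::-1])
a=cv2.resize(cv2.imread("pics/scene2.png")[200:350,270:420],(400,400),interpolation=2)
b=cv2.resize(cv2.imread("pics/side2.png")[220:370,290:440],(400,400),interpolation=2)
w=cv2.resize(cv2.imread("pics/w6.png")[100:400],(427,200),interpolation=3)
c=np.zeros((600,800,3),np.uint8);c[:400]=np.hstack([a,b]);c[400:,:427]=w;cv2.imwrite("pics/shut.png",c)
E
```

```text
18.95 [ 0.4344 -0.0391  0.0712] [ 0.531  1.57  -1.203] [-3.4  1.3  1.4]
```

View pics/shut.png

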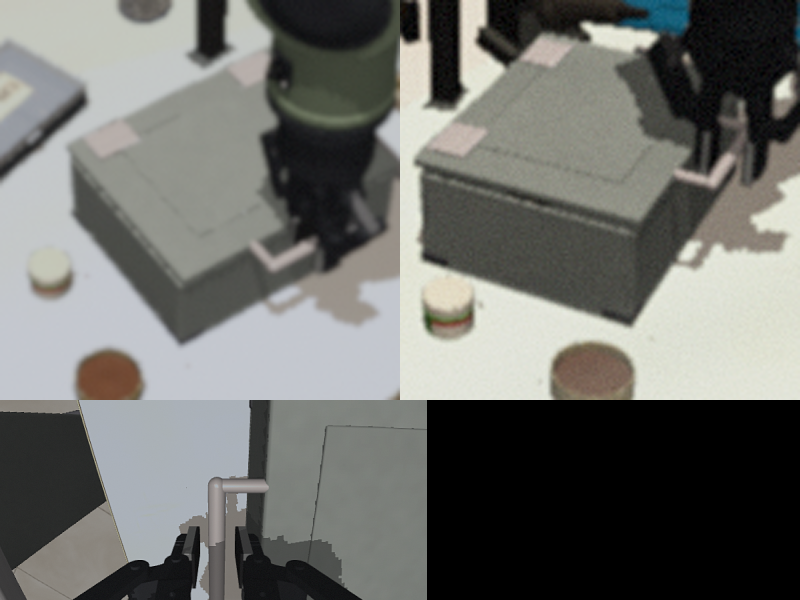

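The lid lies flat and shut, and the jar and tin haven't moved. The residual −3.4 N in x is probably the back finger's outer side brushing the lid edge. I'll narrow the opening and go straight up.

Request:
{"op": "play_rows", "data": {
  "deltas": [
    [0,0,0,0,0,0,16],
    [0,0,0,0,0,0,16],
    [0,0,0,0,0,0,16]
  ]
}}

```text
clock: 19.48
position: [0.4354, -0.0391, 0.0715]
tool_rot: [1.502, 1.569, -0.232]
force: [-0.5, 0.7, -0.5]
grip_width: 0.0163
```

Force-free. Ascending.

Request:
{"op": "play_rows", "data": {
  "deltas": [
    [0,0,4,0,0,0,16],
    [0,0,8,0,0,0,16],
    [0,0,10,0,0,0,16]
  ]
}}

```text
clock: 19.85
position: [0.4352, -0.039, 0.0942]
tool_rot: [1.456, 1.569, -0.279]
force: [0.3, -0.1, -0.2]
grip_width: 0.0161
```

Request:
{"op": "play_rows", "data": {
  "deltas": [
    [0,0,15,0,0,0,20],
    [0,0,30,0,0,0,30],
    [0,0,50,0,0,0,40],
    [0,0,55,0,0,0,40],
    [0,-40,30,0,0,0,40],
    [0,-40,0,0,0,0,40],
    [0,-40,0,0,0,0,40],
    [0,0,0,0,0,0,40]
  ]
}}

```text
clock: 20.85
position: [0.4346, -0.1613, 0.2742]
tool_rot: [1.346, 1.569, -0.392]
force: [-0.3, 1.2, 0.1]
grip_width: 0.04
```

```bash
python3 - <<'E'
from h import *
from workcell import vision,telemetry
s=telemetry.observe();print(s["clock"],s["position"].round(3),s["force"].round(1))
f={n:vision.grab_frame(n)[:,:,::-1] for n in("scene","side")}
for n in f: cv2.imwrite(f"pics/{n}3.png",f[n])
for n,(x,y,X,Y) in(("side",(290,240,440,400)),("scene",(270,230,350,370))):
    d=cv2.absdiff(cv2.imread(f"pics/{n}2.png"),f[n].astype(np.uint8)).max(2)[y:Y,x:X]
    yy,xx=np.where(d>40);print(n,len(xx),(xx.min()+x,xx.max()+x,yy.min()+y,yy.max()+y) if len(xx) else None)
# jar, tin, tape vs first pictures
for n,l in(("scene",{"jar":(278,288,300,314),"tin":(295,328,326,358)}),("side",{"jar":(296,320,322,348),"tin":(342,346,382,378)})):
    a=cv2.imread(f"pics/{n}0.png")
    for k,(x,y,X,Y) in l.items(): print(n,k,cv2.absdiff(a,f[n].astype(np.uint8))[y:Y,x:X].mean().round(1))
# left lid edge height via front-left lid corner in scene/side crop
a=f["scene"][200:350,270:450];cv2.imwrite("pics/fin.png",np.hstack([cv2.resize(a,(480,400)),cv2.resize(f["side"][240:340,290:380],(320,400))]))
E
```

```text
20.85 [ 0.435 -0.161  0.274] [-0.3  1.2  0.1]
side 2764 (np.int64(371), np.int64(439), np.int64(240), np.int64(314))
scene 0 None
scene jar 1.9
scene tin 1.6
side jar 2.8
side tin 2.9
```

```bash
python3 - <<'E'
from h import *
from workcell import workorder
a,b,c=(cv2.imread(f"pics/scene{k}.png") for k in(0,1,3))
for k in(b,c): print("tape diff",cv2.absdiff(a,k)[224:246,412:440].mean().round(1))
print(workorder.job_done())
E
```

```text
tape diff 42.2
tape diff 40.3
the job is handed in; nothing more can be done
None
```

The job is handed in: the stay is unlocked, the lid is shut on its rest, and the gripper is clear of everything at about 21 s.

- **Stay:** I gripped the knob and lifted it about 31 mm along its circle, putting the knee near 0.87 by the travel figures given. It needed about 9 N. The side force along the stay peaked at about 6 N, against the 19 N limit. The picture after release showed the lid still standing.
- **Lid:** I lowered it by the bar with about 10 N or less of force at the wrist. The catch was felt at about 15 N and then gave way. About 10 mm lower the force rose from near zero to about 10 N, which I took as the rest, and I stopped there. My estimate of the lid angle is about 1.39 rad.
- **Letting go:** When I opened the jaws, there was a 3.4 N side force, probably the back finger brushing the lid edge. It disappeared when I narrowed the opening, and I then went straight up.

**Last checks:**
- In the scene view, the visible left part of the lid did not move after release. I did not measure the final lid angle separately.
- The jar and tin match the first pictures.
- The tape roll's pixel comparison differed from the first picture (about 40 grey levels), both before and after the lid was lowered. In the mid-job picture it stood in its original place but in shadow, so I put the difference down to the arm's shadow.
- I could not view the last picture because the viewing limit was reached, so the tape roll was not confirmed by eye at the end.

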